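# Switch on the print bench, key by key

## Robot

A 6-joint arm with a two-finger parallel gripper is mounted at the origin on the work surface. World frame = base frame: x ahead of the robot, y to its left, z up, the work surface at z = 0. Lengths are in mm, angles in rad, forces in N, time in s.
With the tool pointing down it reaches from about 400 to 825 mm from the base axis. Payload 7 kg.
Tool frame: the origin (TCP) lies on the mounting face of the last link; the fingertips stand 178 mm ahead of it and the grasp point (between the pads) lies 159 mm ahead of it; z points along the fingers, y is the line along which they close (so a half turn about z gives the same grasp; the last joint's range is limited). The gripper opens to 88 mm and grips with 3 to 60 N. Pads are 19 mm wide; open, the fingers measure 130 mm over their backs; the gripper's body (78 mm by 193 mm) begins 47 mm behind the grasp point.
Start: joints at [1.63, 0.359, 0.012, 0, -1.224, -0.288], TCP at [153.107, 657.385, 404.661] pointing down, gripper open.
Joint ranges: [-3.07, 3.07], [-1.43, 2.12], [-1.02, 1.25], [-3.03, 1.67], [-3.05, -0], [-3.03, 3.03]. Speed limits (rad/s): [2.39, 2.39, 3.01, 3.14, 3.14, 3.14].

## Interface

Orientations are given as [roll, pitch, yaw] about the fixed x, y, z axes, in that order (R = Rz(yaw) Ry(pitch) Rx(roll)).
In Python, from bench import env, let_go, close, kinematics, eyes, order gives the robot as it stands. Calls block until the motion is done:
- env.move_to(position, orientation): joint-space move of the TCP to a pose.
- env.move_straight(position, rot=None, velocity=150, force_limit=None): straight line of the TCP; rot=None keeps the orientation; velocity is the mean speed in mm/s. With force_limit (N) it stops when the force on the tool has changed by that much, and returns True; else False.
- env.goto_joints(angles): joint-space move.
- let_go() and close(): open the fingers fully, or close them until they stop; the grip force is fixed at half the most.
- env.wait(seconds).
- kinematics.ik(position, orientation): joint angles nearest the present ones, or None.
- eyes.grab_frame(name): name is "side" or "top" or "wrist"; returns the picture (420x560x3 uint8, red, green, blue); there is no depth.
- eyes.camera_model(name): a dict with "mtx" (3x3 intrinsics, pixels), "origin" and "attitude" of the camera in the world. Camera axes: x right, y up, looking along -z (the intrinsics and any distortion apply to the point x, -y, -z); pixel columns grow to the right and rows downward; lengths in mm; the calibration is good to about 2 mm. A picture is of the moment at which its call begins: read the wrist's pose just before it. camera_model takes no time and is no camera call; for the wrist camera it gives the pose at the moment of the call.
A pose or a line that the arm cannot do raises env.IKError and nothing moves.
- order.close_job(): hands the job in; it is judged then, once.
Readings, each from a call of its own:
- env.get_time_s(): time.
- env.get_joint_positions(): joint angles.
- env.get_dq(): joint speeds.
- env.get_effort(): joint torques, N m.
- env.get_tool_pos(): TCP position.
- env.get_eef_rot(): TCP orientation.
- env.get_contact_force(): force on the tool from outside, world axes, zero at the start.
- env.get_torque(): the same for the moment, N m.
- env.get_grip_width(): opening from 0.0 (shut) to 1.0 (fully open).
- env.get_grip_force(): force on a finger pad.
Only numpy, scipy, OpenCV 4.12 (cv2) and the standard library are available. Lean on these libraries where they do the work, as an engineer would, in place of code of your own. Each camera call takes 0.05 s, during which the arm holds its last target. There are 200 camera calls.

## Task

Switch on the bench: with your fingertips gently press down the wide round key, then the square key, then the long bar key, in that order, each all the way in; the keys stay down by themselves. Leave the narrow round key up, only touch the keys - do not lift, tip or shove the key boxes or anything else lying about - and finish clear of everything.

Things in the scene. Friction and masses are not known exactly. Their poses are not given: they have to be found in the camera images.
- board: drilled brown hardboard panel lying on the bench, 280 x 480 x 12 mm (x, y, z), with 22 mm holes; it is fast to the bench. Origin: centre of its underside, at z = 0; its top is at z = 12 mm. All four key boxes stand on it
- box_wide: loose teal key box, 64 x 64 mm and 30 mm high, about 0.35 kg, standing on the board; its one ivory key is a wide round disc, 44 mm across. Origin: centre of the underside, z up
- top_wide (a point): centre of the flat top face of that key (a wide round disc, 44 mm across). Key up, it stands 22 mm above the box's top, 64 mm above the bench; it goes down with the key. The cap is 16 mm thick and rides on a spring: once the key is at its stop the cap gives up to 8 mm more under 3 N rising to 15 N, and comes back when let go
- key_wide (a joint): how far that key is pushed down into its box, m: 0 = up, 0.008 = fully in, at its stop. It is pushed straight down against a steady friction of about 2.5 N, has no return spring, and stays where it is left
- box_square: loose teal key box, 64 x 64 mm and 30 mm high, about 0.35 kg, standing on the board; its one ivory key is a square, 30 x 30 mm. Origin: centre of the underside, z up
- top_square (a point): centre of the flat top face of that key (a square, 30 x 30 mm). Key up, it stands 22 mm above the box's top, 64 mm above the bench; it goes down with the key. The cap is 16 mm thick and rides on a spring: once the key is at its stop the cap gives up to 8 mm more under 3 N rising to 15 N, and comes back when let go
- key_square (a joint): how far that key is pushed down into its box, m: 0 = up, 0.008 = fully in, at its stop. It is pushed straight down against a steady friction of about 2.5 N, has no return spring, and stays where it is left
- box_bar: loose teal key box, 64 x 64 mm and 30 mm high, about 0.35 kg, standing on the board; its one ivory key is a long narrow bar, 16 mm (box x) by 52 mm (box y). Origin: centre of the underside, z up
- top_bar (a point): centre of the flat top face of that key (a long narrow bar, 16 mm (box x) by 52 mm (box y)). Key up, it stands 22 mm above the box's top, 64 mm above the bench; it goes down with the key. The cap is 16 mm thick and rides on a spring: once the key is at its stop the cap gives up to 8 mm more under 3 N rising to 15 N, and comes back when let go
- key_bar (a joint): how far that key is pushed down into its box, m: 0 = up, 0.008 = fully in, at its stop. It is pushed straight down against a steady friction of about 2.5 N, has no return spring, and stays where it is left
- box_narrow: loose teal key box, 64 x 64 mm and 30 mm high, about 0.35 kg, standing on the board; its one ivory key is a narrow round stub, 18 mm across. Origin: centre of the underside, z up
- top_narrow (a point): centre of the flat top face of that key (a narrow round stub, 18 mm across). Key up, it stands 22 mm above the box's top, 64 mm above the bench; it goes down with the key. The cap is 16 mm thick and rides on a spring: once the key is at its stop the cap gives up to 8 mm more under 3 N rising to 15 N, and comes back when let go
- key_narrow (a joint): how far that key is pushed down into its box, m: 0 = up, 0.008 = fully in, at its stop. It is pushed straight down against a steady friction of about 2.5 N, has no return spring, and stays where it is left
- print_block: bystander on the board: wooden printing block 50 x 50 x 18 mm, loose; origin under its centre
- eraser: bystander on the board: pale eraser 25 x 45 x 14 mm, loose; origin under its centre
- pot: bystander on the board: small open brass pot, 40 mm across, 35 mm high, loose; origin under its centre
- pencil: bystander on the board: flat blue pencil 11 mm wide, 8 mm thick, body 90 mm long plus an 18 mm point along its +y, loose; origin under the middle of its body
- tape_roll: bystander on the bench left of the board: card tape roll lying flat, 90 mm across, 22 mm high, loose; origin under its centre
- glue_jar: bystander on the bench right of the board: closed jar, 60 mm across, 75 mm high, loose; origin under its centre
Not all that is in view belongs to the job. What is shaped like the box_square but pink is not meant. Leave any green look-alike of the box_bar alone.

How it is judged:
By the outcome, as a careful person would: the job done as asked, in the order asked, and still so for the second after the job is handed in, with the robot touching nothing.
It also fails if it takes over 48 s, if anything falls off the work surface, if the arm or the gripper's body presses on something with over 40 N, if the wrist force passes 120 N, or if a joint passes its speed limit or range.

## Working session

There is one attempt and no reset: what is moved stays moved. The work goes in short steps, each a Python script; the robot and the scene stay as the last script left them, time stands still between calls to the robot, and variables do not carry over. Pictures are saved under pics/ and viewed, at most 10 in all, crops included, and the job is handed in when it is done.

```bash
ls; mkdir -p pics; python3 - <<'E'
from bench import env, eyes
import cv2
for n in ("top","side"):
    m=eyes.camera_model(n); print(n,m)
    cv2.imwrite(f"pics/{n}0.png",eyes.grab_frame(n)[:,:,::-1])
print(env.get_time_s(),env.get_eef_rot())
E
```

```text
pics
top {'mtx': array([[428.69259065,   0.        , 277.88364832],
       [  0.        , 428.69259065, 212.06337663],
       [  0.        ,   0.        ,   1.        ]]), 'origin': array([ 296.05309047,   -7.87836639, 1093.88429036]), 'attitude': array([ 0.22885232, -0.00235219, -1.46062226])}
side {'mtx': array([[389.88815771,   0.        , 278.80128623],
       [  0.        , 389.88815771, 205.21344047],
       [  0.        ,   0.        ,   1.        ]]), 'origin': array([ 233.56617653, -538.49969571,  768.36070581]), 'attitude': array([ 0.75485691, -0.00310834, -0.48382905])}
0.1 [ 3.14013517e+00 -1.28537218e-04 -2.28887638e-01]
```

View pics/top0.png

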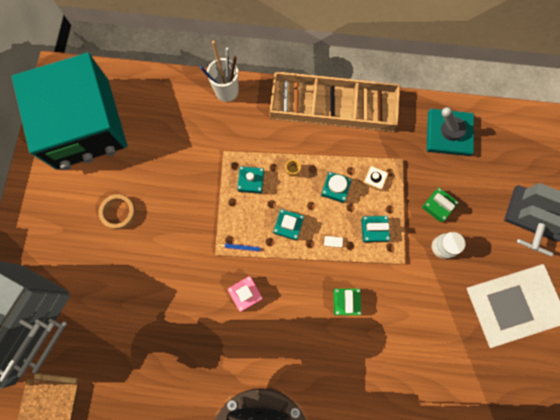

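View pics/side0.png

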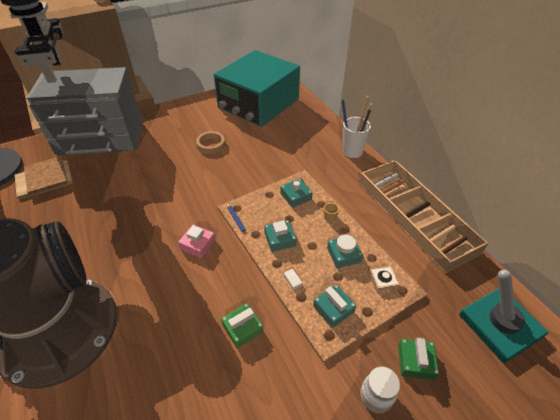

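The top view shows wide at (338,184), square (289,223), bar (376,227) and narrow (250,177). In the side view they are at (347,243), (280,228), (338,299) and (296,186). The pink and green boxes are decoys off the board. I'll triangulate from these two views.

```bash
cat > h.py <<'E'
import numpy as np, cv2
from scipy.spatial.transform import Rotation as R
def P(m):
    """3x4 projection matrix; camera x right, y up, looking along -z"""
    Rc=np.diag([1,-1,-1])@R.from_euler('xyz',m['attitude']).as_matrix().T
    return m['mtx']@np.c_[Rc,-Rc@m['origin']]
def tri(m1,m2,a,b):
    X=cv2.triangulatePoints(P(m1),P(m2),np.array(a,float).T,np.array(b,float).T)
    return (X[:3]/X[3]).T
def on_plane(m,uv,z):
    p=P(m); H=np.c_[p[:,:2],p[:,2]*z+p[:,3]]
    return cv2.perspectiveTransform(np.array([uv],float),np.linalg.inv(H))[0]
E
python3 - <<'E'
from bench import env, eyes, close
from h import *
t,s=eyes.camera_model("top"),eyes.camera_model("side")
X=tri(t,s,[(338,184),(289,222),(376,227),(250,176)],[(347,243),(280,228),(338,299),(296,186)])
print(X.round(1))
print(on_plane(t,[(338,184),(289,222),(376,227),(250,176)],64).round(1))
close()
c=X[:3].mean(0)
rot=[np.pi,0,0]
env.move_to([c[0]-40,c[1],440],rot)
m=eyes.camera_model("wrist");print(m, env.get_tool_pos(), env.get_eef_rot(), env.get_grip_width(),env.get_time_s(),env.get_contact_force())
cv2.imwrite("pics/w0.png",eyes.grab_frame("wrist")[:,:,::-1])
E
```

```text
[[ 626.2 -126.7   60.1]
 [ 514.7  -13.9   56.5]
 [ 531.2 -231.4   47.6]
 [ 622.5   97.4   52.3]]
[[ 623.2 -125.7]
 [ 512.9  -13.8]
 [ 524.  -226.8]
 [ 619.6   96. ]]
{'mtx': array([[290.34012799,   0.        , 282.92555033],
       [  0.        , 290.34012799, 212.13630239],
       [  0.        ,   0.        ,   1.        ]]), 'origin': array([ 600.28944919, -123.74759938,  420.45935909]), 'attitude': array([-3.08221247e-01, -2.25330220e-05, -1.57058330e+00])} [ 517.59566308 -123.49558472  439.90766788] [3.14158008e+00 1.41842232e-04 7.55590323e-04] 0.0002725030029816986 4.55 [ 0.12098807 -0.17936661 -0.03356119]
```

View pics/w0.png

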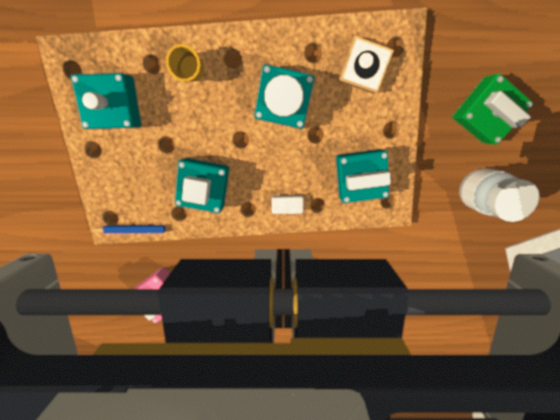

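The wrist view shows the wide key's top at (284,95), the square at (196,190) and the bar at (368,181). I'll take a second wrist view with a baseline and segment the ivory tops in both.

```bash
cat >> h.py <<'E'
def blobs(img,m,guess):
    """centroids of the bright ivory blobs nearest the projected guesses"""
    hsv=cv2.cvtColor(img,cv2.COLOR_RGB2HSV)
    k=((hsv[...,2]>195)&(hsv[...,1]<70)).astype(np.uint8)
    n,_,st,ce=cv2.connectedComponentsWithStats(k)
    ok=[i for i in range(1,n) if st[i,4]>120]
    out=[]
    for g in guess:
        q=P(m)@np.r_[g,1]; q=q[:2]/q[2]
        i=min(ok,key=lambda i:np.hypot(*(ce[i]-q))); out.append(ce[i]); print(q.round(),ce[i].round(1),st[i])
    return np.array(out),k
E
python3 - <<'E'
from bench import env, eyes
from h import *
G=[(624,-126,64),(513,-14,64),(524,-227,64)]
ms,uv,im=[],[],[]
for p in ([477,-60,440],[477,-190,440]):
    env.move_to(p,[np.pi,0,0]); m=eyes.camera_model("wrist"); i=eyes.grab_frame("wrist")
    c,k=blobs(i,m,G); ms.append(m);uv.append(c)
    v=i[:,:,::-1].copy(); v[cv2.morphologyEx(k,cv2.MORPH_GRADIENT,np.ones((2,2)))>0]=(0,0,255); im.append(v[:250])
print(tri(ms[0],ms[1],uv[0],uv[1]).round(1))
for m,c in zip(ms,uv): print(on_plane(m,c,64).round(1))
cv2.imwrite("pics/w12.png",np.vstack(im)); print(env.get_time_s())
E
```

```text
[344.  59.] [341.5  56.1] [ 322   35   40   43 1336]
[246. 160.] [244.1 158.6] [231 145  27  28 566]
[422. 151.] [424.  148.2] [401 140  47  18 567]
[223.  58.] [220.7  55.4] [ 202   34   39   44 1349]
[137. 160.] [134.7 159. ] [123 146  25  27 579]
[312. 150.] [315.1 147.4] [294 139  43  18 551]
[[ 627.2 -123.7   62.1]
 [ 514.5  -11.7   63.9]
 [ 527.1 -231.1   59.7]]
[[ 626.8 -123.4]
 [ 514.5  -11.7]
 [ 527.4 -229.1]]
[[ 626.9 -124.1]
 [ 514.5  -11.8]
 [ 527.6 -230.7]]
5.6833
```

View pics/w12.png

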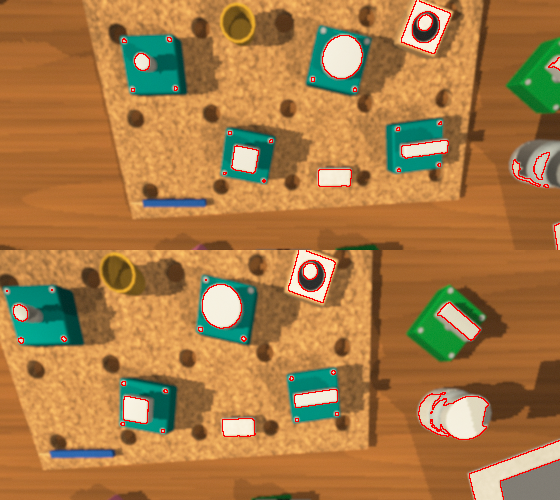

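The triangulated heights of 60–64 mm agree with the stated 64 mm, and xy is consistent to about 1 mm. Now pressing the wide key, with a force guard.

```bash
cat >> h.py <<'E'
def press(env,x,y):
    env.move_to([x,y,178+100],[np.pi,0,0])
    env.move_straight([x,y,178+72],velocity=80)
    env.wait(.2); f0=env.get_contact_force()[2]
    hit=env.move_straight([x,y,178+50.5],velocity=15,force_limit=8)
    env.wait(.2)
    print(hit,'tip z',env.get_tool_pos()[2]-178,'F',env.get_contact_force().round(1),f0.round(2),env.get_torque().round(2))
    env.move_straight([x,y,178+100],velocity=60)
    print(env.get_time_s())
E
python3 - <<'E'
from bench import env, eyes
from h import *
press(env,627,-123.8)
i=eyes.grab_frame("side"); cv2.imwrite("pics/s1.png",cv2.resize(i[150:350,200:450,::-1],None,fx=3,fy=3))
E
```

```text
True tip z 53.233717308876976 F [-1.6  0.8  7.6] 0.15 [0.35 0.71 0.01]
9.6333
```

View pics/s1.png

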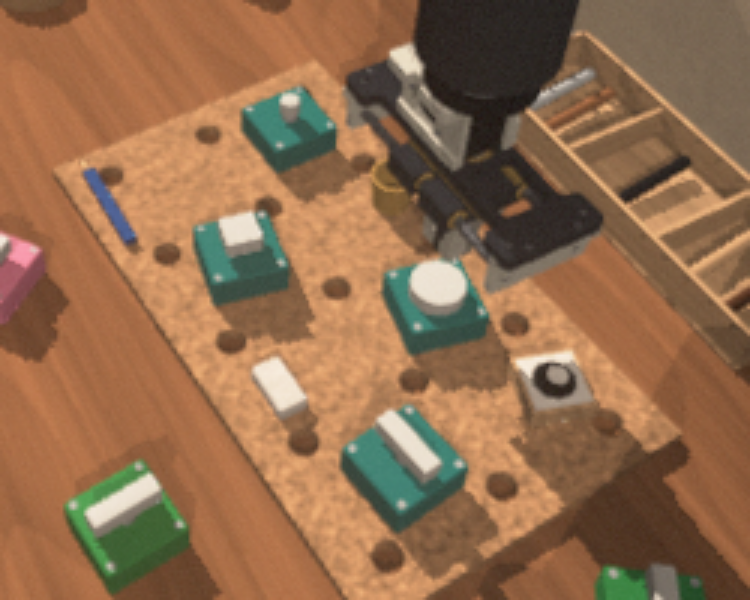

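The wide key, at crop (437,287), is clearly lower and its box hasn't moved. A tip height of 53.2 mm at 7.6 N means 8 mm of travel plus about 2.8 mm of spring, as expected. Next are the square and bar keys.

```bash
python3 - <<'E'
from bench import env, eyes
from h import *
press(env,514.5,-11.8)
press(env,527.4,-230.3)
env.move_to([477,-123,440],[np.pi,0,0])
m=eyes.camera_model("wrist"); i=eyes.grab_frame("wrist")
c,_=blobs(i,m,[(627,-124,56),(514.5,-12,56),(527,-230,56)]); print(on_plane(m,c,56).round(1))
s=eyes.grab_frame("side"); cv2.imwrite("pics/s2.png",cv2.resize(s[150:350,200:450,::-1],None,fx=3,fy=3)); print(env.get_time_s())
E
```

```text
True tip z 52.987976518122764 F [-2.   0.9  7.9] 0.44 [0.2  0.79 0.02]
13.3833
True tip z 53.04753127540124 F [-1.8  0.9  8.3] -0.19 [0.47 0.63 0.01]
17.3
[284.  56.] [283.4  56.3] [ 265   35   38   43 1285]
[193. 158.] [192.9 157.5] [181 145  25  27 550]
[370. 147.] [370.  146.8] [349 138  43  18 528]
[[ 626.8 -123.9]
 [ 514.5  -11.8]
 [ 527.5 -230. ]]
18.2167
```

View pics/s2.png

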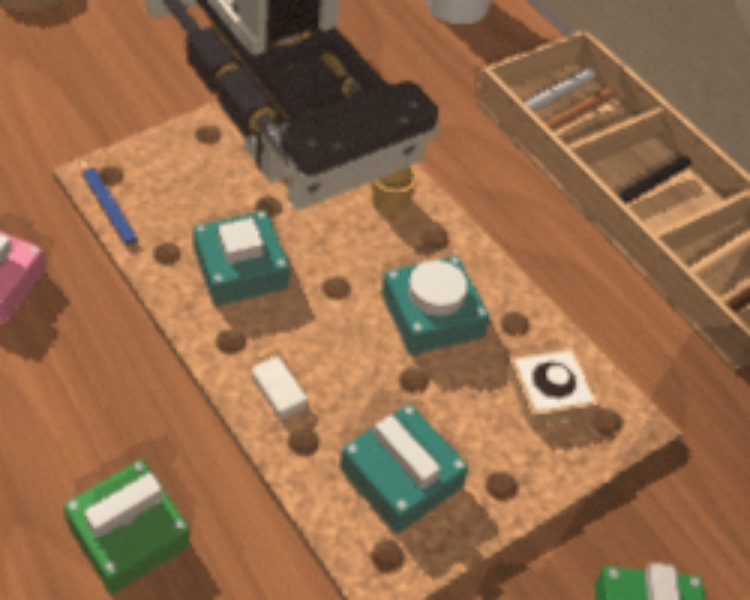

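All three keys are down: square at (240,240), wide at (437,287) and bar at (408,450). The boxes haven't moved and the arm is clear.

```bash
python3 - <<'E'
from bench import order
print(order.close_job())
E
```

```text
the job is handed in; nothing more can be done
None
```

The wide round, square and long bar keys were pressed fully in, in that order, with about 8 N each; the narrow key was left alone, the arm finished clear, and the job was handed in at about 18 s (no verdict was returned).

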